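Unlock the pager dock, set the pagers out, lock it again

TASK

It is opening time: the pager dock is still locked, so pull its red safety tab out towards the dock's front, swing the steel keeper bar well up and back, lift every pager out of its slot and put them all in the blue tray. Once they are all in the tray, swing the keeper bar fully down again and push the safety tab fully home over it. Leave the order pad, card wallet and marker where they are.

Things in the scene. Friction and masses are not known exactly. Their poses are not given: they have to be found in the camera images.
- dock: Pager charging dock, fixed, black and grey, x -125 to +72, y -95 to +95 mm. Origin: underside, below the middle of the slot row; x to its back (front, with the tab, is -x), y along the row, z up. Slots at y = -63, -21, 21, 63 mm, x = 0: 62 mm long in x, 12 mm wide in y, floor z = 12 mm, ridges between and back ledge to z = 42 mm; front ledge top z = 30 mm.
- bar_hinge (a point): Point on the keeper bar's hinge axis, in the dock's frame at (55, 32, 55) mm; the axis runs along the dock's y.
- bar_grip (a point): Middle of the yellow sleeve on the keeper bar's front rod (hoop of steel rod). Round, 10 mm thick (sleeve 11.6), along the dock's y from -74 to 74 mm; shut, this point is at (-70, 32, 75) mm in the dock's frame, 127 mm from the hinge axis; it moves with the bar. Shut, a second rod (8 mm) crosses 4 mm above the pagers' tops.
- keeper_bar (a joint): Keeper bar angle, rad: 0 shut (down over the pagers), grows as the front rod swings up and back over the hinge, stop at 2.0. Friction (0.14 N m) holds it where it is left. Lifts no more than about 0.04 while the safety tab is home; with the bar up, a tab pushed home stops it from coming down.
- safety_tab (a joint): Safety tab slide, m: 0 fully home (its tongue lies over the front rod and locks the bar), 0.022 fully pulled out towards the dock's front (-x). Free of the rod from about 0.012. About 1.5 N of friction.
- tab_grip (a point): On the upright fin on top of the red safety tab: fin 10 mm thick in the dock's x, 24 mm wide in y, standing 28 mm tall above the tab's tongue; this point is 10 mm below the fin's top; home, it is at (-102, -50, 108) mm in the dock's frame. It moves with the tab.
- tray: Loose blue open tray, 170 (x) x 200 (y) x 32 mm, walls and floor 5 mm, 0.4 kg. Origin: centre of its underside; z up.
- pager_1: Pager (two to four of the four are there): rigid white plate, 56 (x) x 9 (y) x 80 (z) mm, about 0.09 kg, orange band near its top edge, red dots. Origin: middle of its bottom edge as it stands in the slot; z towards its top edge, y through its thickness. At the start it stands in dock slot y = -63 mm, top 92 mm above the counter.
- pager_2: Pager (two to four of the four are there): rigid white plate, 56 (x) x 9 (y) x 80 (z) mm, about 0.09 kg, orange band near its top edge, red dots. Origin: middle of its bottom edge as it stands in the slot; z towards its top edge, y through its thickness. At the start it stands in dock slot y = -21 mm, top 92 mm above the counter.
- pager_3: Pager (two to four of the four are there): rigid white plate, 56 (x) x 9 (y) x 80 (z) mm, about 0.09 kg, orange band near its top edge, red dots. Origin: middle of its bottom edge as it stands in the slot; z towards its top edge, y through its thickness. At the start it stands in dock slot y = 21 mm, top 92 mm above the counter.
- pager_4: Pager (two to four of the four are there): rigid white plate, 56 (x) x 9 (y) x 80 (z) mm, about 0.09 kg, orange band near its top edge, red dots. Origin: middle of its bottom edge as it stands in the slot; z towards its top edge, y through its thickness. At the start it stands in dock slot y = 63 mm, top 92 mm above the counter.
- pager_1_mid (a point): Centre of pager_1's plate, 40 mm from its bottom edge.
- pager_2_mid (a point): Centre of pager_2's plate, 40 mm from its bottom edge.
- pager_3_mid (a point): Centre of pager_3's plate, 40 mm from its bottom edge.
- pager_4_mid (a point): Centre of pager_4's plate, 40 mm from its bottom edge.
- order_pad: Spiral order pad lying flat, 130 x 94 x 13 mm; origin centre of its underside. Not to be disturbed.
- card_wallet: Black flat card wallet, 70 x 100 x 14 mm; origin centre of its underside. Not to be disturbed.
- marker: Green and white marker pen lying flat, 17 x 135 x 16 mm; origin centre of its underside. Not to be disturbed.

How it is judged:
On the way, in this order (a step that is already met when the one before it is completed fails the run):
1. the safety tab is pulled out clear of the bar, which is still down (value of joint safety_tab above 0.014 m and value of joint keeper_bar below 0.2 rad), for 0.2 s.
2. the keeper bar is swung up past 1.3 rad (value of joint keeper_bar above 1.3 rad), for 0.2 s.
3. all pagers are in the tray while the keeper bar is still up (x of pager_1_mid in the frame of tray between -0.073 and 0.073 m and y of pager_1_mid in the frame of tray between -0.088 and 0.088 m and z of each of pager_1_mid, pager_2_mid, pager_3_mid, pager_4_mid in the frame of tray below 0.06 m and x of pager_2_mid in the frame of tray between -0.073 and 0.073 m and y of pager_2_mid in the frame of tray between -0.088 and 0.088 m and x of pager_3_mid in the frame of tray between -0.073 and 0.073 m and y of pager_3_mid in the frame of tray between -0.088 and 0.088 m and x of pager_4_mid in the frame of tray between -0.073 and 0.073 m and y of pager_4_mid in the frame of tray between -0.088 and 0.088 m and value of joint keeper_bar above 0.5 rad), for 0.2 s.
At the end, for the whole second after the job is handed in: Every pager there is rests in the tray (its centre at least 12 mm inside the tray's outer edges and less than 60 mm above its underside), the tray stands flat on the counter, the keeper bar is down (under 0.05 rad) and the safety tab is home (under 4 mm) (x of pager_1_mid in the frame of tray between -0.073 and 0.073 m and y of pager_1_mid in the frame of tray between -0.088 and 0.088 m and z of each of pager_1_mid, pager_2_mid, pager_3_mid, pager_4_mid in the frame of tray below 0.06 m and linear speed of each of pager_1, pager_2, pager_3, pager_4 below 0.03 m/s and x of pager_2_mid in the frame of tray between -0.073 and 0.073 m and y of pager_2_mid in the frame of tray between -0.088 and 0.088 m and x of pager_3_mid in the frame of tray between -0.073 and 0.073 m and y of pager_3_mid in the frame of tray between -0.088 and 0.088 m and x of pager_4_mid in the frame of tray between -0.073 and 0.073 m and y of pager_4_mid in the frame of tray between -0.088 and 0.088 m and value of joint keeper_bar below 0.05 rad and value of joint safety_tab below 0.004 m and height (world z) of tray below 0.01 m and angle between tray's own z axis and vertical below 0.1 rad); the robot touches nothing.
It fails at once if the order pad, card wallet or marker is shifted more than 4 cm (distance of any of order_pad, card_wallet, marker from where it was at the start of the episode above 0.04 m).
Of pager_1, pager_2, pager_3, pager_4 only 2 to 4 are there at a start; the rules pass over those that are not, and their reading is None.
At some moment in a run one of tray may be knocked a few centimetres aside while the robot is not near it.
Once in a run the grip may slacken for a moment while it holds something.
It also fails if it takes over 210 s, if anything falls off the work surface, if the arm or the gripper's body presses on something with over 40 N, if the wrist force passes 120 N, or if a joint passes its speed limit or range.

ROBOT

A 6-joint arm with a two-finger parallel gripper is mounted at the origin on a cart in front of the work surface, level with it; the furniture and walls round the work are solid. World frame = base frame: x ahead of the robot, y to its left, z up, the work surface at z = 0. Lengths are in m, angles in rad, forces in N, time in s.
With the tool pointing down it reaches from about 0.35 to 0.775 m from the base axis. Payload 7.3 kg.
Tool frame: the origin (TCP) lies midway between the tips of the shut fingers; the grasp point (between the pads) lies 19 mm behind it; z points along the fingers, y is the line along which they close (so a half turn about z gives the same grasp; the last joint's range is limited). The gripper opens to 92 mm and grips with 3 to 60 N. Pads are 19 mm wide; open, the fingers measure 130 mm over their backs; the gripper's body (75 mm by 190 mm) begins 47 mm behind the grasp point.
Start: joints at [1.141, 0.342, 1.524, -0, 1.275, -0.146], TCP at [0.147, 0.504, 0.227] pointing down, gripper open.
Joint ranges: [-2.53, 2.53], [-0.77, 2.02], [0.04, 2.7], [-1, 4.14], [0.28, 2.66], [-3.11, 3.11]. Speed limits (rad/s): [2.57, 2.57, 3.14, 3.14, 3.14, 3.14].

INTERFACE

Orientations are given as a rotation vector (axis times angle).
In Python, from bench import manip gives the robot as it stands.
- The arm moves only by the tool jog_arm, never from a script. Its arguments are lists of equal length, an entry for each row: "dp": the shift along the world's x, y, z in mm, a list of three; "yaw": the turn about the world's z in rad; "jaw": the finger opening in mm, from 0 to 91.8. In form: {"dp": [[dx, dy, dz], ...], "yaw": [yaw, ...], "jaw": [jaw, ...]}. A call has 1 to 20 rows; each row is the pose to reach, as a shift and turn from the pose commanded when the call began; what a row does not reach only later rows make up. A row lasts 1/8 s, in which the tool goes at most 62.5 mm and 10.7 degrees, less where a joint would pass 70% of its speed; a pose out of reach is approached as far as the arm can. A call with a gripper value outside its range is refused whole. The fingers move at their own pace and stop on an object; "newtons" is the grip in N (left out, the last holds). Time passes only in rows, so rows that repeat a pose let the fingers close. It gives the time, the measured TCP pose, the force, the opening and the grip force at its end, in the units of the state.
- manip.get_obs(): the state, without advancing time (a new reading comes with each control period).
- manip.get_image(name): name is "scene" or "top" or "wrist"; returns a dict with "pixels" (480x640x3 uint8, red, green, blue), "vfov" (degrees; the focal length in pixels is half the picture's height over the tangent of half this angle, whatever the lens; pixels are square), "cx", "cy" (the principal point, pixels), "pose" (4x4, takes a point from camera to world coordinates); the wrist camera has in their place "hand_eye" (4x4, takes a point from camera to tool coordinates, whose origin is the TCP and whose axes are the flange's). Camera axes: x right, y up, looking along -z (the intrinsics and any distortion apply to the point x, -y, -z); pixel columns grow to the right and rows downward; lengths in m; the calibration is good to about 2 mm. A picture is of the moment at which its call begins: read the wrist's pose just before it. There is no depth.
- manip.finish_job(): hands the job in; it is judged then, once.
The state is a dict: "clock": time; "joint_positions": joint angles; "dq": joint speeds; "effort": joint torques, N m; "tool_pos": TCP position; "orientation": TCP orientation; "ft_force": force on the tool from outside, world axes, zero at the start; "torque": the same for the moment, N m; "opening": opening from 0.0 (shut) to 1.0 (fully open); "grasp_force": force on a finger pad.
Only numpy, scipy, OpenCV 4.12 (cv2) and the standard library are available. Lean on these libraries where they do the work, as an engineer would, in place of code of your own. Each camera call takes 0.05 s, during which the arm holds its last target. There are 200 camera calls.

## Working session

There is one attempt and no reset: what is moved stays moved. The work goes in short steps, Python scripts to look and compute and a tool call to move; the robot and the scene stay as the last step left them, time stands still between calls to the robot, and variables do not carry over. Pictures are saved under pics/ and viewed, at most 14 in all, crops included, and the job is handed in when it is done.

Besides the shell and the picture viewer there is one more tool, called after "Emit:" in YAML: its name, and indented under it one key for each argument. jog_arm: Moves the arm, as the interface text tells. Its arguments: {"type":"object","properties":{"dp":{"type":"array","items":{"type":"array","items":{"type":"number"}}},"yaw":{"type":"array","items":{"type":"number"}},"jaw":{"type":"array","items":{"type":"number"}},"newtons":{"type":"number"}},"required":["dp","yaw","jaw"]}

```bash
mkdir -p pics; cat > h.py <<'E'
from bench import manip
import numpy as np, cv2
from scipy.spatial.transform import Rotation as R
def snap(n,f):
    o=manip.get_obs(); d=manip.get_image(n)
    cv2.imwrite(f'pics/{f}.png',d['pixels'][:,:,::-1])
    if 'hand_eye' in d:
        T=np.eye(4);T[:3,:3]=R.from_rotvec(o['orientation']).as_matrix();T[:3,3]=o['tool_pos'];P=T@d['hand_eye']
    else: P=d['pose']
    np.savez(f'pics/{f}.npz',P=np.array(P),vfov=d['vfov'],cx=d['cx'],cy=d['cy'])
    return d
def load(f):
    z=np.load(f'pics/{f}.npz');return z['P'],240/np.tan(np.radians(z['vfov'])/2),float(z['cx']),float(z['cy'])
def w(f,u,v,z):
    P,F,cx,cy=load(f); d=P[:3,:3]@np.array([(u-cx)/F,-(v-cy)/F,-1]);c=P[:3,3]
    return c+d*(z-c[2])/d[2]
def px(f,p):
    P,F,cx,cy=load(f); q=np.linalg.inv(P)@np.append(p,1)
    return np.array([cx+F*q[0]/-q[2],cy-F*q[1]/-q[2]])
E
python3 - <<'E'
from h import *
for n in ('top','scene'):
    d=snap(n,n+'0'); print({k:v for k,v in d.items() if k!='pixels'})
print(manip.get_obs())
E
```

```text
{'vfov': 45.97805762875789, 'cx': 315.4839896918152, 'cy': 232.08994503772402, 'pose': array([[ 0.00323489,  0.99765414, -0.06837952,  0.46888956],
       [-0.99995582,  0.00383072,  0.00858419, -0.02857402],
       [ 0.008826  ,  0.06834873,  0.99762245,  1.26201166],
       [ 0.        ,  0.        ,  0.        ,  1.        ]])}
{'vfov': 51.94731338975826, 'cx': 315.48060525596316, 'cy': 241.63155681686524, 'pose': array([[ 0.89536619,  0.25692107, -0.36374571,  0.1248211 ],
       [-0.44499021,  0.4842303 , -0.75332909, -0.90351322],
       [-0.01740942,  0.83636869,  0.54789081,  0.73807251],
       [ 0.        ,  0.        ,  0.        ,  1.        ]])}
{'clock': 0.1, 'joint_positions': array([ 1.14100032e+00,  3.42644719e-01,  1.52491105e+00, -2.60197380e-05,
        1.27540073e+00, -1.46013843e-01]), 'dq': array([-8.40215813e-04, -1.55361172e-04, -5.27510210e-03,  9.64636993e-04,
        9.03289914e-05, -2.09102767e-03]), 'effort': array([ 1.56231221e-03, -4.31994867e+01, -2.44697142e+01,  7.19687738e-02,
        5.25408180e-02, -5.65272126e-05]), 'tool_pos': array([0.14683567, 0.50367296, 0.22612243]), 'orientation': array([-4.44206436e-01, -3.10966198e+00,  2.06501359e-03]), 'ft_force': array([ 0.44339602,  0.11294429, -0.16811455]), 'torque': array([-0.01843524,  0.03988221,  0.0206161 ]), 'grasp_force': 0.0, 'opening': 1.0014611738576993}
```

View pics/top0.png

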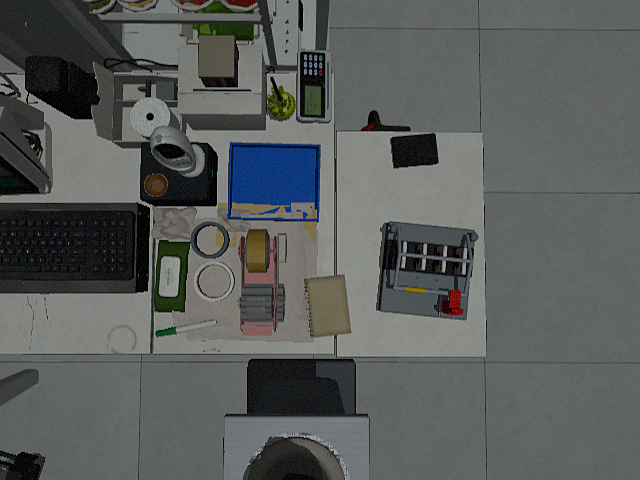

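View pics/scene0.png

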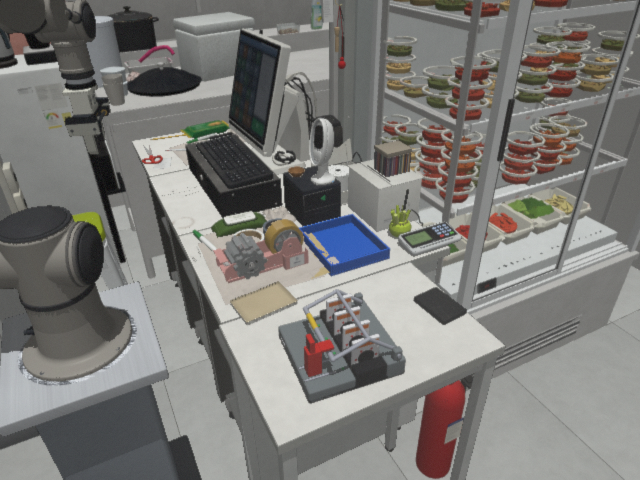

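Top view: dock near (428,271), its tab at (454,300), tray at (275,181), pad at (328,305), wallet at (414,150). I see four white slots in a row at y≈257. I'll zoom in on the dock and tray.

```bash
python3 - <<'E'
from h import *
i=cv2.imread('pics/top0.png')
cv2.imwrite('pics/c1.png',cv2.resize(i[212:328,365:495],None,fx=6,fy=5,interpolation=cv2.INTER_CUBIC)[:600,:800])
hsv=cv2.cvtColor(i,cv2.COLOR_BGR2HSV)
m=cv2.inRange(hsv,(105,150,60),(125,255,255));n,l,s,c=cv2.connectedComponentsWithStats(m);k=1+s[1:,4].argmax()
print(s[k]);pts=np.argwhere(l==k)[:,::-1].astype(np.float32)
b=cv2.boxPoints(cv2.minAreaRect(pts));print(b)
for q in b: print(w('top0',*q,.032).round(4))
m=cv2.inRange(hsv,(0,150,60),(6,255,255))|cv2.inRange(hsv,(174,150,60),(180,255,255));m[:, :430]=0;m[:,480:]=0
q=np.argwhere(m[280:330])+[280,0];print('red',q.min(0),q.max(0))
for c,z in (((387,222),.02),((478,232),.02),((466,320),.02),((377,309),.02)): print(w('top0',*c,z).round(4))
E
```

```text
[ 231  146   85   66 4684]
[[230.67047 209.21516]
 [232.73492 145.21724]
 [315.71307 147.89397]
 [313.64862 211.89189]]
[0.6025 0.1461 0.032 ]
[0.744  0.1435 0.032 ]
[ 0.739  -0.0391  0.032 ]
[ 0.5974 -0.035   0.032 ]
red [290 448] [314 462]
[ 0.5769 -0.197   0.02  ]
[ 0.5556 -0.3978  0.02  ]
[ 0.363  -0.3684  0.02  ]
[ 0.3863 -0.1741  0.02  ]
```

View pics/c1.png

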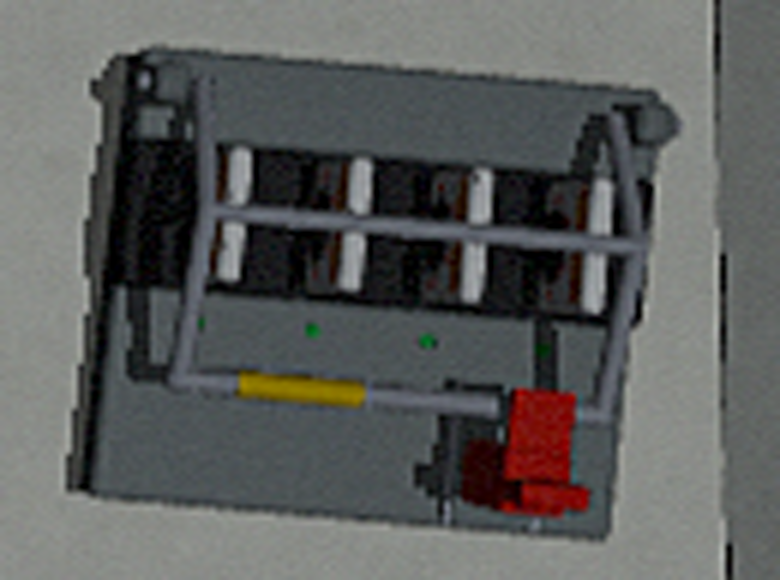

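```bash
cat >> h.py <<'E'
def fit(f,obs):
    from scipy.optimize import least_squares
    def D(s,p): c,n=np.cos(s[2]),np.sin(s[2]); return np.array([s[0]+c*p[0]-n*p[1],s[1]+n*p[0]+c*p[1],p[2]])
    r=least_squares(lambda s:np.concatenate([px(f,D(s,p))-q for p,q in obs]),[.46,-.28,0],loss='soft_l1')
    print(r.x.round(4),r.fun.reshape(-1,2).round(1)); return r.x
def dk(s,p):
    p=np.array(p)/1000; c,n=np.cos(s[2]),np.sin(s[2]); return np.array([s[0]+c*p[0]-n*p[1],s[1]+n*p[0]+c*p[1],p[2]])
E
python3 - <<'E'
from h import *
C=lambda u,v:np.array([u/6+365,v/5+212])-.4
mm=lambda *p:np.array(p)/1000
obs=[(mm(0,63,92),C(234,215)),(mm(0,21,92),C(355,224)),(mm(0,-21,92),C(477,236)),(mm(0,-63,92),C(597,247)),(mm(-70,32,80),C(301,386)),(mm(-102,-50,118),C(556,495))]
s=fit('top0',obs)
for p in ((-102,-50,108),(-70,32,75),(55,32,55),(0,63,92),(0,21,92),(0,-21,92),(0,-63,92),(-125,95,0),(72,-95,0)): print(p,(dk(s,p)*1000).round(1))
E
```

```text
[ 0.4971 -0.2843 -0.1007] [[ 0.2 -0.2]
 [ 0.2  0.2]
 [ 0.  -0.1]
 [ 0.2 -0.2]
 [-0.3  0.8]
 [-0.3 -0.3]]
(-102, -50, 108) [ 390.6 -323.8  108. ]
(-70, 32, 75) [ 430.6 -245.4   75. ]
(55, 32, 55) [ 555. -258.   55.]
(0, 63, 92) [ 503.4 -221.6   92. ]
(0, 21, 92) [ 499.2 -263.4   92. ]
(0, -21, 92) [ 495.  -305.2   92. ]
(0, -63, 92) [ 490.7 -346.9   92. ]
(-125, 95, 0) [ 382.2 -177.2    0. ]
(72, -95, 0) [ 559.1 -386.     0. ]
```

Four pagers; the dock fit is good to under 1 px, at (0.497, -0.284) with yaw -0.10. The fin is at (390.6, -323.8, 108). I'm moving above it now.

Emit:
jog_arm:
  dp:
    - [40,-30,40]
    - [80,-60,80]
    - [120,-100,90]
    - [160,-140,90]
    - [195,-190,90]
    - [225,-240,90]
    - [250,-290,90]
    - [270,-345,90]
    - [280,-400,90]
    - [285,-460,90]
    - [285,-520,90]
    - [283,-580,90]
    - [275,-640,90]
    - [265,-700,90]
    - [255,-760,90]
    - [244,-815,80]
    - [244,-828,40]
    - [244,-828,0]
    - [244,-828,-20]
    - [244,-828,-20]
  yaw: [-0.14,-0.28,-0.42,-0.56,-0.7,-0.84,-0.98,-1.12,-1.26,-1.388,-1.388,-1.388,-1.388,-1.388,-1.388,-1.388,-1.388,-1.388,-1.388,-1.388]
  jaw: [91.8,91.8,91.8,91.8,91.8,91.8,80,70,60,50,40,34,34,34,34,34,34,34,34,34]
  newtons: 20

```text
clock: 2.6
tool_pos: [0.3902, -0.3232, 0.2051]
orientation: [-2.328, -2.103, -0.0]
ft_force: [0.5, -0.4, 0.1]
opening: 0.369
grasp_force: 0.0
```

```bash
python3 - <<'E'
from h import *
o=manip.get_obs();print(o['clock'],o['tool_pos'],R.from_rotvec(o['orientation']).as_matrix()[:,1:],o['joint_positions'])
snap('wrist','w1')
s=[.4971,-.2843,-.1007]
print(px('w1',dk(s,(-102,-50,118))),px('w1',dk(s,(-70,32,80))))
E
```

```text
2.6 [ 0.39021064 -0.32323517  0.20510082] [[ 0.99487818 -0.00273131]
 [-0.10103554  0.00316538]
 [-0.00303716 -0.99999126]] [-8.43194740e-01  3.30062339e-01  1.60473620e+00  7.00534460e-05
  1.21097448e+00 -7.42006484e-01]
[322.764807   250.86080226] [363.09538343 138.26956762]
```

View pics/w1.png

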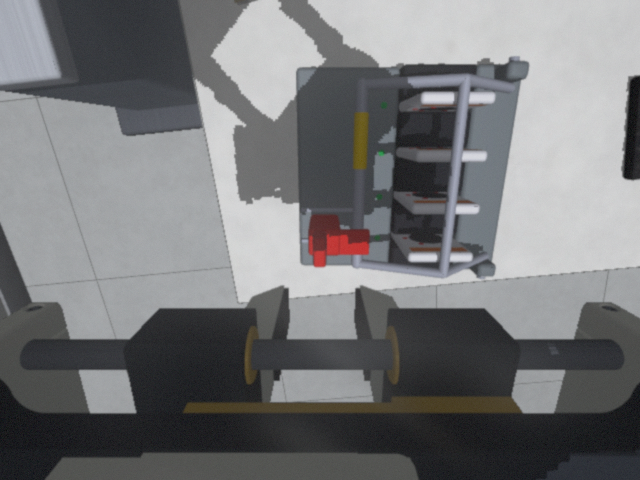

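Wrist view: the fin top is at (320,250), against (323,251) predicted, and the sleeve is at (361,138), against (363,138). The estimate holds, so I'll descend, grip and pull.

Emit:
jog_arm:
  dp:
    - [0,0,-50]
    - [0,0,-90]
    - [0,0,-107]
    - [0,0,-107]
    - [0,0,-107]
    - [0,0,-107]
    - [0,0,-107]
    - [0,0,-107]
    - [-6,0.6,-107]
    - [-12,1.2,-107]
    - [-17,1.7,-107]
    - [-21,2.1,-107]
    - [-21,2.1,-107]
    - [-21,2.1,-107]
    - [-21,2.1,-107]
  yaw: [0,0,0,0,0,0,0,0,0,0,0,0,0,0,0]
  jaw: [34,34,34,34,4,4,4,4,4,4,4,4,4,4,4]
  newtons: 20

```text
clock: 4.53
tool_pos: [0.3702, -0.3223, 0.1008]
orientation: [2.329, 2.105, -0.0]
ft_force: [-0.6, 0.1, 8.0]
opening: 0.106
grasp_force: 20.0
```

Emit:
jog_arm:
  dp:
    - [0,0,0]
    - [0,0,0]
    - [0,0,0]
    - [0,0,50]
    - [0,0,90]
    - [30,38,90]
    - [60.5,76.5,90]
    - [60.5,76.5,60]
    - [60.5,76.5,30]
    - [60.5,76.5,30]
  yaw: [0,0,0,0,0,0,0,0,0,0]
  jaw: [34,34,34,34,28,28,28,28,28,28]

```text
clock: 5.78
tool_pos: [0.4293, -0.2443, 0.128]
orientation: [-2.327, -2.104, 0.001]
ft_force: [-0.7, -0.4, 0.2]
opening: 0.304
grasp_force: 0.0
```

```bash
python3 - <<'E'
from h import *
snap('wrist','w2');i=cv2.imread('pics/w2.png');hsv=cv2.cvtColor(i,cv2.COLOR_BGR2HSV)
s=[.4971,-.2843,-.1007]
m=cv2.inRange(hsv,(20,150,60),(35,255,255));n,l,st,c=cv2.connectedComponentsWithStats(m);k=1+st[1:,4].argmax();print('sleeve',c[k],st[k],px('w2',dk(s,(-70,32,80))))
print(px('w2',dk(s,(-124,-50,118))),px('w2',dk(s,(-102,-50,118))))
m=cv2.inRange(hsv,(0,150,60),(6,255,255))|cv2.inRange(hsv,(174,150,60),(180,255,255));n,l,st,c=cv2.connectedComponentsWithStats(m);k=1+st[1:,4].argmax();print('red',c[k],st[k])
print(manip.get_obs()['tool_pos'])
# finger plane: midway line of the tool at rod height
o=manip.get_obs();print(px('w2',o['tool_pos']))
E
```

```text
sleeve [322.14597701 272.32413793] [315 242  15  61 870] [324.45656048 270.85785005]
[237.43099091 415.96060702] [272.73233001 416.12706986]
red [294.95586207 385.89103448] [279 371  30  29 725]
[ 0.43017341 -0.24512237  0.12941252]
[323.81662203 306.77782412]
```

View pics/w2.png

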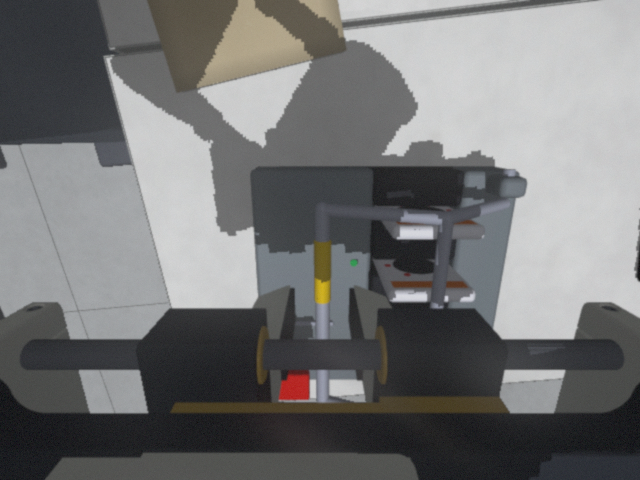

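The rod sits centred between the fingers and the red tongue is clear of it. Descending and gripping the sleeve.

Emit:
jog_arm:
  dp:
    - [0,0,-35]
    - [0,0,-65]
    - [0,0,-72]
    - [0,0,-72]
    - [0,0,-72]
    - [0,0,-72]
    - [0,0,-72]
  yaw: [0,0,0,0,0,0,0]
  jaw: [28,28,28,5,5,5,5]
  newtons: 15

```text
clock: 6.7
tool_pos: [0.4294, -0.2457, 0.0589]
orientation: [-2.33, -2.107, 0.003]
ft_force: [-6.9, -0.6, 5.9]
opening: 0.104
grasp_force: 15.0
```

Emit:
jog_arm:
  dp:
    - [4.4,-0.4,18.5]
    - [11.4,-1.2,36.1]
    - [21,-2.1,52.4]
    - [32.9,-3.3,67.1]
    - [47,-4.7,79.9]
    - [62.7,-6.3,90.4]
    - [79.7,-8.1,98.4]
    - [97.9,-9.9,103.8]
    - [116.6,-11.8,106.4]
    - [135.5,-13.7,106.1]
    - [154,-15.6,103]
    - [166,-16.8,99.4]
    - [177.8,-18,94.6]
    - [177.8,-18,94.6]
    - [177.8,-18,94.6]
  yaw: [0,0,0,0,0,0,0,0,0,0,0,0,0,0,0]
  jaw: [5,5,5,5,5,5,5,5,5,5,5,5,5,5,5]

```text
clock: 8.57
tool_pos: [0.6088, -0.2636, 0.153]
orientation: [2.329, 2.105, 0.001]
ft_force: [2.8, -1.4, 3.7]
opening: 0.102
grasp_force: 15.0
```

Now release the bar, lift, turn a quarter, and look.

Emit:
jog_arm:
  dp:
    - [0,0,0]
    - [0,0,0]
    - [0,0,0]
    - [0,0,45]
    - [0,0,95]
    - [-30,10,100]
    - [-60,20,100]
    - [-85,30,100]
    - [-105,42,95]
    - [-105,42,90]
    - [-105,42,80]
    - [-105,42,70]
    - [-105,42,60]
    - [-105,42,50]
    - [-105,42,50]
  yaw: [0,0,0,0,-0.15,-0.33,-0.51,-0.69,-0.87,-1.05,-1.23,-1.41,-1.571,-1.571,-1.571]
  jaw: [28,28,28,28,28,28,28,28,28,28,28,28,28,28,28]

```text
clock: 10.45
tool_pos: [0.5028, -0.2211, 0.2015]
orientation: [-3.137, 0.154, 0.003]
ft_force: [-0.9, -0.1, -0.4]
opening: 0.302
grasp_force: 0.0
```

```bash
cat >> h.py <<'E'
def tray(f):
    i=cv2.imread(f'pics/{f}.png');hsv=cv2.cvtColor(i,cv2.COLOR_BGR2HSV)
    m=cv2.inRange(hsv,(103,120,40),(127,255,255));m[:,480:]=0;m[:120]=0;m[260:]=0
    m=cv2.morphologyEx(m,cv2.MORPH_OPEN,np.ones((2,2),np.uint8))
    q=np.argwhere(m)[:,::-1].astype(np.float32)
    W=np.array([w(f,*a,.032)[:2] for a in q],np.float32)
    r=cv2.minAreaRect(W);print('tray',np.round(r[0],4),np.round(r[1],3),r[2]);return r
E
python3 - <<'E'
from h import *
snap('top','top1');snap('wrist','w3');tray('top0');tray('top1')
i=cv2.imread('pics/top1.png')
a=cv2.resize(i[130:330,220:500],(560,400),interpolation=cv2.INTER_CUBIC)
b=cv2.resize(cv2.imread('pics/w3.png'),(240,180))
c=np.zeros((400,800,3),np.uint8);c[:,:560]=a;c[:180,560:]=b;cv2.imwrite('pics/c2.png',c)
print(manip.get_obs()['tool_pos'])
E
```

```text
tray [0.6621 0.0507] [0.2  0.17] 88.88360595703125
tray [0.6621 0.0507] [0.2  0.17] 88.88360595703125
[ 0.50333976 -0.22139745  0.20247552]
```

View pics/c2.png

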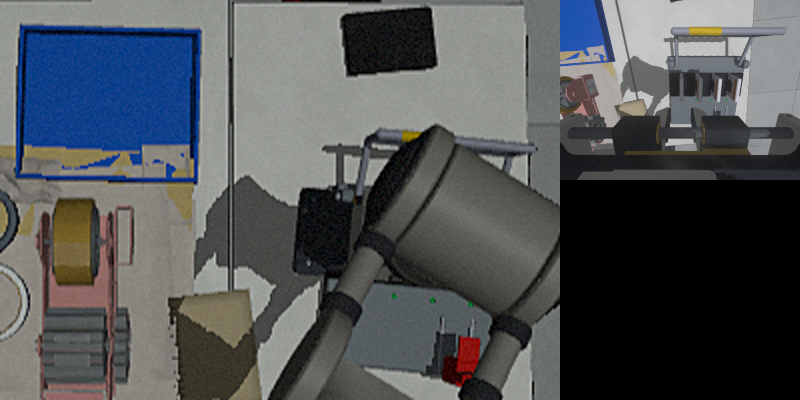

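Bar is up and back (sleeve at (397,135) in the crop). Tray is at (0.662, 0.051), size 0.200×0.170 as given. Taking pager 4.

Emit:
jog_arm:
  dp:
    - [0,0,-55]
    - [0,0,-105]
    - [0,0,-135]
    - [0,0,-144]
    - [0,0,-144]
    - [0,0,-144]
    - [0,0,-144]
    - [0,0,-144]
    - [0,0,-144]
    - [0,0,-110]
    - [0,0,-60]
    - [0,0,0]
    - [0,0,0]
  yaw: [0,0,0,0,0,0,0,0,0,0,0,0,0]
  jaw: [28,28,28,28,28,3,3,3,3,3,3,3,3]
  newtons: 30

```text
clock: 12.18
tool_pos: [0.5054, -0.2226, 0.2073]
orientation: [3.133, -0.158, 0.014]
ft_force: [-0.3, 0.2, -1.4]
opening: 0.099
grasp_force: 30.0
```

Emit:
jog_arm:
  dp:
    - [28,42,0]
    - [56,84,0]
    - [84,126,0]
    - [113,168,0]
    - [141,210,0]
    - [169,252,0]
    - [197,294,-20]
    - [197,294,-80]
    - [197,294,-130]
    - [197,294,-148]
    - [197,294,-148]
    - [197,294,-148]
    - [197,294,-148]
    - [197,294,-148]
    - [197,294,-110]
    - [197,294,-50]
    - [197,280,0]
    - [160,230,0]
    - [120,180,0]
    - [90,130,0]
  yaw: [0,0.08,0.08,0.08,0.08,0.08,0.08,0.08,0.08,0.08,0.08,0.08,0.08,0.08,0.08,0.08,0.08,0.08,0.08,0]
  jaw: [3,3,3,3,3,3,3,3,3,3,3,22,22,22,22,22,22,22,22,28]

```text
clock: 14.68
tool_pos: [0.5918, -0.0925, 0.2029]
orientation: [3.137, -0.161, 0.001]
ft_force: [1.3, -0.8, 0.5]
opening: 0.291
grasp_force: 0.0
```

Emit:
jog_arm:
  dp:
    - [-32,-48,0]
    - [-60,-100,0]
    - [-94,-150,0]
    - [-94,-172,0]
    - [-94,-172,0]
  yaw: [0,0,0,0,0]
  jaw: [28,28,28,28,28]

```text
clock: 15.3
tool_pos: [0.4995, -0.2647, 0.2026]
orientation: [3.137, -0.163, 0.002]
ft_force: [0.3, 1.0, 0.1]
opening: 0.307
grasp_force: 0.0
```

```bash
python3 - <<'E'
from h import *
snap('top','top2');snap('scene','s2');tray('top2')
i=cv2.imread('pics/top2.png');j=cv2.imread('pics/s2.png')
a=cv2.resize(i[130:330,220:420],(400,400),interpolation=cv2.INTER_CUBIC)
b=cv2.resize(j[190:390,250:450],(400,400),interpolation=cv2.INTER_CUBIC)
cv2.imwrite('pics/c3.png',np.hstack([a,b]))
print(manip.get_obs()['tool_pos'])
E
```

```text
tray [0.6621 0.0507] [0.2  0.17] 88.88361358642578
[ 0.49991681 -0.26255227  0.20228719]
```

View pics/c3.png

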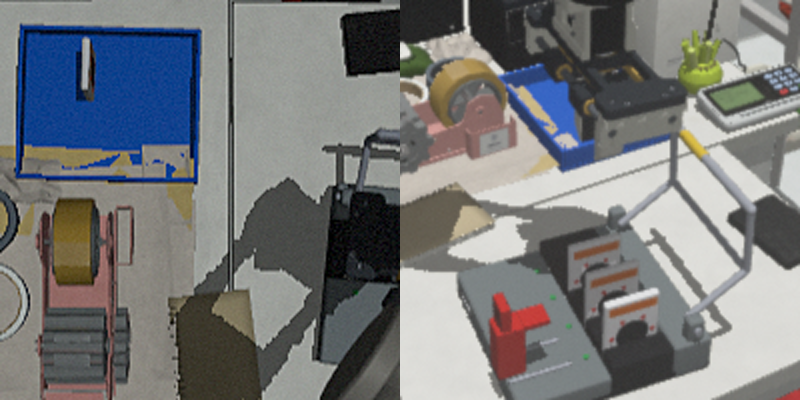

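Pager 4 stands in the tray at (87,68) in the crop. Taking pager 3.

Emit:
jog_arm:
  dp:
    - [0,0,-55]
    - [0,0,-105]
    - [0,0,-135]
    - [0,0,-144]
    - [0,0,-144]
    - [0,0,-144]
    - [0,0,-144]
    - [0,0,-144]
    - [0,0,-144]
    - [0,0,-110]
    - [0,0,-60]
    - [0,0,0]
    - [0,0,0]
  yaw: [0,0,0,0,0,0,0,0,0,0,0,0,0]
  jaw: [28,28,28,28,28,3,3,3,3,3,3,3,3]
  newtons: 30

```text
clock: 17.02
tool_pos: [0.5013, -0.2649, 0.2075]
orientation: [3.132, -0.159, 0.014]
ft_force: [-0.2, 0.0, -2.3]
opening: 0.097
grasp_force: 30.0
```

```bash
python3 - <<'E'
from h import *
snap('top','top3');tray('top3')
E
```

```text
tray [0.6621 0.0506] [0.199 0.17 ] 88.86155700683594
```

Emit:
jog_arm:
  dp:
    - [28,42,0]
    - [56,84,0]
    - [84,126,0]
    - [113,168,0]
    - [141,210,0]
    - [169,252,0]
    - [200,292,-20]
    - [200,292,-80]
    - [200,292,-130]
    - [200,292,-148]
    - [200,292,-148]
    - [200,292,-148]
    - [200,292,-148]
    - [200,292,-148]
    - [200,292,-110]
    - [200,292,-50]
    - [197,280,0]
    - [160,230,0]
    - [120,180,0]
    - [90,130,0]
  yaw: [0,0.08,0.08,0.08,0.08,0.08,0.08,0.08,0.08,0.08,0.08,0.08,0.08,0.08,0.08,0.08,0.08,0.08,0.08,0]
  jaw: [3,3,3,3,3,3,3,3,3,3,3,22,22,22,22,22,22,22,22,28]

```text
clock: 19.58
tool_pos: [0.5878, -0.1345, 0.2029]
orientation: [3.137, -0.161, 0.001]
ft_force: [1.0, -1.2, 0.6]
opening: 0.288
grasp_force: 0.0
```

Emit:
jog_arm:
  dp:
    - [-32,-48,0]
    - [-60,-100,0]
    - [-94,-150,0]
    - [-94,-172,0]
    - [-94,-172,0]
  yaw: [0,0,0,0,0]
  jaw: [28,28,28,28,28]

```text
clock: 20.2
tool_pos: [0.4954, -0.3067, 0.2024]
orientation: [3.137, -0.163, 0.001]
ft_force: [0.3, 0.7, 0.5]
opening: 0.302
grasp_force: 0.0
```

Emit:
jog_arm:
  dp:
    - [0,0,-55]
    - [0,0,-105]
    - [0,0,-135]
    - [0,0,-144]
    - [0,0,-144]
    - [0,0,-144]
    - [0,0,-144]
    - [0,0,-144]
    - [0,0,-144]
    - [0,0,-110]
    - [0,0,-60]
    - [0,0,0]
    - [0,0,0]
  yaw: [0,0,0,0,0,0,0,0,0,0,0,0,0]
  jaw: [28,28,28,28,28,3,3,3,3,3,3,3,3]
  newtons: 30

```text
clock: 21.82
tool_pos: [0.4972, -0.307, 0.2076]
orientation: [3.131, -0.159, 0.013]
ft_force: [0.5, 0.1, -1.6]
opening: 0.098
grasp_force: 30.0
```

```bash
python3 - <<'E'
from h import *
snap('top','top4');snap('scene','s4');tray('top4')
i=cv2.imread('pics/top4.png');j=cv2.imread('pics/s4.png')
a=cv2.resize(i[130:330,220:420],(400,400),interpolation=cv2.INTER_CUBIC)
b=cv2.resize(j[190:390,250:450],(400,400),interpolation=cv2.INTER_CUBIC)
cv2.imwrite('pics/c4.png',np.hstack([a,b]))
E
```

```text
tray [0.6621 0.0506] [0.199 0.17 ] 88.88361358642578
```

View pics/c4.png

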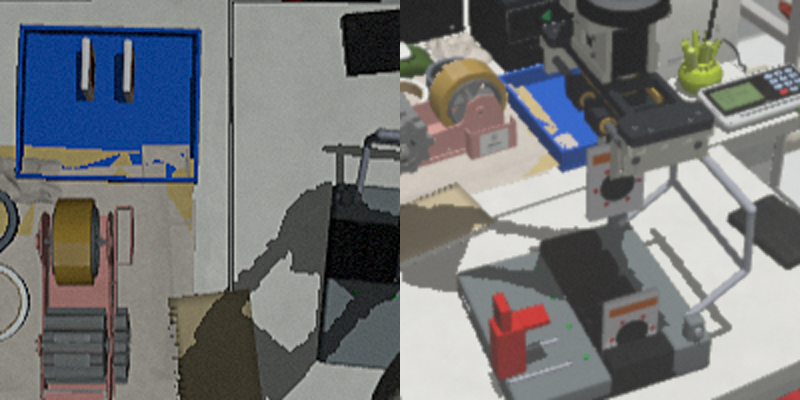

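Both pagers stand in the tray and the third is held. Placing it in the near-left position.

Emit:
jog_arm:
  dp:
    - [19,54,0]
    - [37,108,0]
    - [55,162,0]
    - [74,216,0]
    - [92,270,0]
    - [110,324,0]
    - [129,378,-10]
    - [129,378,-70]
    - [129,378,-125]
    - [129,378,-148]
    - [129,378,-148]
    - [129,378,-148]
    - [129,378,-148]
    - [129,378,-148]
    - [129,378,-110]
    - [129,378,-50]
    - [129,370,0]
    - [110,310,0]
    - [90,250,0]
    - [70,190,0]
  yaw: [0,0.08,0.08,0.08,0.08,0.08,0.08,0.08,0.08,0.08,0.08,0.08,0.08,0.08,0.08,0.08,0.08,0.08,0.08,0]
  jaw: [3,3,3,3,3,3,3,3,3,3,3,22,22,22,22,22,22,22,22,28]

```text
clock: 24.42
tool_pos: [0.5651, -0.1151, 0.2028]
orientation: [3.137, -0.161, 0.002]
ft_force: [-0.7, -0.9, 0.3]
opening: 0.29
grasp_force: 0.0
```

Emit:
jog_arm:
  dp:
    - [-20,-58,0]
    - [-40,-116,0]
    - [-60,-174,0]
    - [-74.5,-231.5,0]
    - [-74.5,-231.5,0]
    - [-74.5,-231.5,-55]
    - [-74.5,-231.5,-105]
    - [-74.5,-231.5,-135]
    - [-74.5,-231.5,-144]
    - [-74.5,-231.5,-144]
    - [-74.5,-231.5,-144]
    - [-74.5,-231.5,-144]
    - [-74.5,-231.5,-144]
    - [-74.5,-231.5,-144]
    - [-74.5,-231.5,-110]
    - [-74.5,-231.5,-60]
    - [-74.5,-231.5,0]
    - [-74.5,-231.5,0]
  yaw: [0,0,0,0,0,0,0,0,0,0,0,0,0,0,0,0,0,0]
  jaw: [28,28,28,28,28,28,28,28,28,28,3,3,3,3,3,3,3,3]

```text
clock: 26.68
tool_pos: [0.4934, -0.3468, 0.2084]
orientation: [3.13, -0.159, 0.014]
ft_force: [0.5, 0.4, -1.7]
opening: 0.094
grasp_force: 30.0
```

```bash
python3 - <<'E'
from h import *
snap('top','top5');snap('scene','s5');tray('top5')
i=cv2.imread('pics/top5.png');j=cv2.imread('pics/s5.png')
a=cv2.resize(i[130:330,220:420],(400,400),interpolation=cv2.INTER_CUBIC)
b=cv2.resize(j[190:390,250:450],(400,400),interpolation=cv2.INTER_CUBIC)
cv2.imwrite('pics/c5.png',np.hstack([a,b]))
E
```

```text
tray [0.6613 0.0477] [0.2  0.17] 88.85224151611328
```

View pics/c5.png

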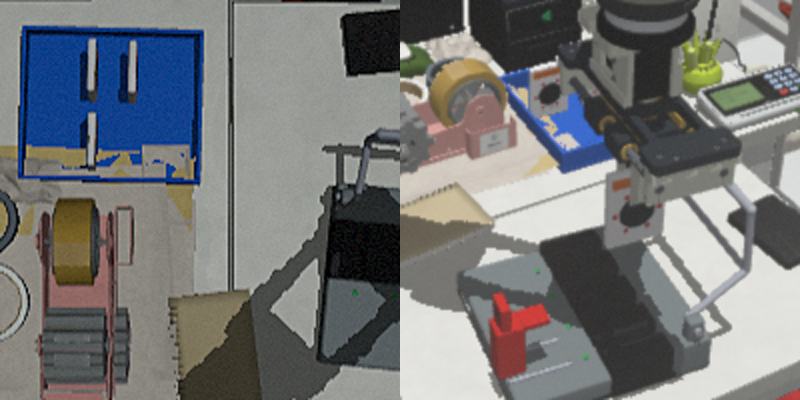

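The tray has just started shifting. Checking whether it has settled.

Emit:
jog_arm:
  dp:
    - [0,0,0]
    - [0,0,0]
    - [0,0,0]
    - [0,0,0]
    - [0,0,0]
    - [0,0,0]
  yaw: [0,0,0,0,0,0]
  jaw: [3,3,3,3,3,3]

```text
clock: 27.52
tool_pos: [0.4914, -0.3451, 0.2024]
orientation: [3.137, -0.159, 0.0]
ft_force: [-0.7, -0.6, -0.9]
opening: 0.097
grasp_force: 30.0
```

```bash
python3 - <<'E'
from h import *
snap('top','top6');r=tray('top6')
i=cv2.imread('pics/top6.png')
m=cv2.inRange(cv2.cvtColor(i,cv2.COLOR_BGR2HSV),(0,0,150),(180,45,255))
n,l,s,c=cv2.connectedComponentsWithStats(m[140:215,225:330])
for k in range(1,n):
    if s[k,4]>40: print(s[k],w('top6',*(c[k]+[225,140]),.085).round(4))
print(manip.get_obs()['opening'])
E
```

```text
tray [0.6613 0.0478] [0.2  0.17] 88.85224151611328
[  0   0  43  63 358] [0.6943 0.1382 0.085 ]
[ 44   0  61  75 770] [ 0.6778 -0.0463  0.085 ]
[36 10  4 25 67] [0.6961 0.0739 0.085 ]
[57 11  3 24 71] [0.6957 0.03   0.085 ]
[36 47  4 25 73] [0.6193 0.0715 0.085 ]
0.09478803503484327
```

Settled after a 3 mm shift. Placing the last pager at (0.623, 0.028).

Emit:
jog_arm:
  dp:
    - [19,54,0]
    - [37,108,0]
    - [55,162,0]
    - [74,216,0]
    - [92,270,0]
    - [110,324,0]
    - [132,375,-10]
    - [132,375,-70]
    - [132,375,-125]
    - [132,375,-148]
    - [132,375,-148]
    - [132,375,-148]
    - [132,375,-148]
    - [132,375,-148]
    - [132,375,-110]
    - [132,375,-50]
    - [132,370,0]
    - [110,310,20]
    - [90,250,40]
    - [70,190,60]
  yaw: [0,0.08,0.08,0.08,0.08,0.08,0.08,0.08,0.08,0.08,0.08,0.08,0.08,0.08,0.08,0.08,0.08,0.08,0.08,0]
  jaw: [3,3,3,3,3,3,3,3,3,3,3,22,22,22,22,22,22,22,22,28]

```text
clock: 30.08
tool_pos: [0.5643, -0.1455, 0.2599]
orientation: [3.137, -0.161, 0.002]
ft_force: [0.8, -0.6, 0.1]
opening: 0.289
grasp_force: 0.0
```

```bash
python3 - <<'E'
from h import *
snap('top','top7');snap('scene','s7');tray('top7')
i=cv2.imread('pics/top7.png');j=cv2.imread('pics/s7.png')
a=cv2.resize(i[130:330,220:490],(540,400),interpolation=cv2.INTER_CUBIC)
b=cv2.resize(j[170:340,290:420],(260,340),interpolation=cv2.INTER_CUBIC)
c=np.zeros((400,800,3),np.uint8);c[:,:540]=a;c[:340,540:]=b;cv2.imwrite('pics/c7.png',c)
print(manip.get_obs()['tool_pos'])
E
```

```text
tray [0.6614 0.0478] [0.2  0.17] 88.86013793945312
[ 0.56420887 -0.14970589  0.26146825]
```

View pics/c7.png

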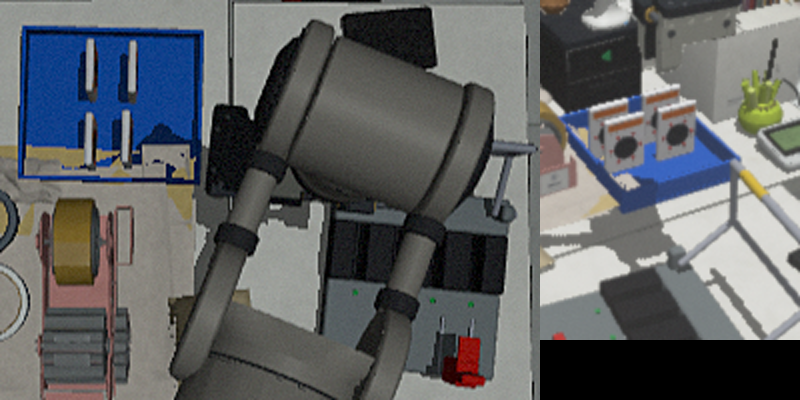

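All four pagers stand in the tray. Going back to the bar.

Emit:
jog_arm:
  dp:
    - [5,-15,0]
    - [10,-30,0]
    - [15,-45,0]
    - [22,-60,0]
    - [30,-75,0]
    - [38,-90,0]
    - [47.5,-106.5,0]
    - [47.5,-106.5,0]
    - [47.5,-106.5,0]
    - [47.5,-106.5,-40]
    - [47.5,-106.5,-40]
    - [47.5,-106.5,-40]
  yaw: [0.18,0.36,0.54,0.72,0.9,1.08,1.26,1.44,1.571,1.571,1.571,1.571]
  jaw: [36,36,36,36,36,36,36,36,36,36,36,36]
  newtons: 15

```text
clock: 31.68
tool_pos: [0.6131, -0.2503, 0.2198]
orientation: [2.329, 2.106, 0.001]
ft_force: [-0.2, 0.0, 0.4]
opening: 0.394
grasp_force: 0.0
```

```bash
python3 - <<'E'
from h import *
snap('wrist','w8');i=cv2.imread('pics/w8.png');hsv=cv2.cvtColor(i,cv2.COLOR_BGR2HSV)
s=[.4971,-.2843,-.1007]
m=cv2.inRange(hsv,(20,150,60),(35,255,255));n,l,st,c=cv2.connectedComponentsWithStats(m);k=1+st[1:,4].argmax();print('sleeve',c[k],st[k])
for t in (1.75,1.8,1.85,1.9,1.95):
    f=t+.1587;print(t,px('w8',dk(s,(55-126.6*np.cos(f),32,55+126.6*np.sin(f)+5))))
print(manip.get_obs()['tool_pos'])
E
```

```text
sleeve [317.015625   299.76953125] [310 281  15  39 512]
1.75 [298.51481921 293.02459577]
1.8 [307.81900001 291.50109349]
1.85 [316.76696747 289.81270549]
1.9 [325.31541375 287.97509579]
1.95 [333.42729797 286.0045589 ]
[ 0.61333693 -0.2505821   0.22036926]
```

View pics/w8.png

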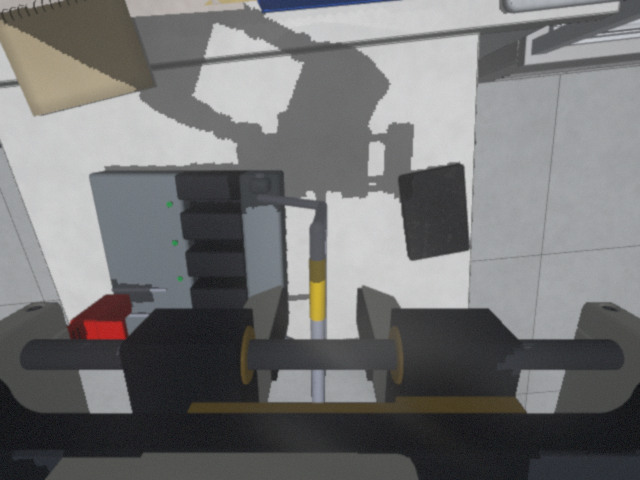

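The bar is still at about 1.85 rad (sleeve px 317, as predicted for 1.85). The tool is 5/13 mm off target, so I'll correct that, grip, and swing down.

Emit:
jog_arm:
  dp:
    - [-5,-13,0]
    - [-5,-13,-40]
    - [-5,-13,-67]
    - [-5,-13,-67]
    - [-5,-13,-67]
    - [-5,-13,-67]
    - [-5,-13,-67]
    - [-5,-13,-67]
  yaw: [0,0,0,0,0,0,0,0]
  jaw: [36,36,36,36,5,5,5,5]
  newtons: 15

```text
clock: 32.72
tool_pos: [0.6082, -0.2638, 0.1528]
orientation: [2.329, 2.105, 0.001]
ft_force: [0.8, -0.8, 2.9]
opening: 0.101
grasp_force: 15.0
```

Emit:
jog_arm:
  dp:
    - [-11.8,1.2,4.8]
    - [-23.8,2.4,8.4]
    - [-42.3,4.3,11.5]
    - [-61.2,6.2,11.8]
    - [-79.9,8.1,9.2]
    - [-98.1,9.9,3.8]
    - [-115.1,11.7,-4.2]
    - [-130.8,13.3,-14.7]
    - [-144.9,14.7,-27.5]
    - [-156.8,15.9,-42.2]
    - [-166.4,16.8,-58.5]
    - [-173.4,17.6,-76.1]
    - [-177.8,18,-94.6]
    - [-177.8,18,-97]
    - [-177.8,18,-97]
    - [-177.8,18,-97]
  yaw: [0,0,0,0,0,0,0,0,0,0,0,0,0,0,0,0]
  jaw: [5,5,5,5,5,5,5,5,5,5,5,5,5,5,5,5]

```text
clock: 34.72
tool_pos: [0.4293, -0.2454, 0.0557]
orientation: [2.33, 2.106, 0.0]
ft_force: [0.4, 2.0, 9.5]
opening: 0.099
grasp_force: 15.0
```

Emit:
jog_arm:
  dp:
    - [0,0,0]
    - [0,0,0]
    - [0,0,0]
    - [0,0,40]
    - [0,0,90]
    - [0,0,134]
    - [-30,-38,134]
    - [-60,-76.5,134]
    - [-60,-76.5,134]
    - [-60,-76.5,134]
  yaw: [0,0,0,0,0,0,0,0,0,0]
  jaw: [28,28,28,28,34,34,34,34,34,34]

```text
clock: 35.98
tool_pos: [0.3697, -0.3216, 0.1884]
orientation: [-2.331, -2.105, -0.001]
ft_force: [-0.4, -0.1, 0.6]
opening: 0.368
grasp_force: 0.0
```

```bash
python3 - <<'E'
from h import *
snap('wrist','w9');i=cv2.imread('pics/w9.png');hsv=cv2.cvtColor(i,cv2.COLOR_BGR2HSV)
s=[.4971,-.2843,-.1007]
m=cv2.inRange(hsv,(20,150,60),(35,255,255));n,l,st,c=cv2.connectedComponentsWithStats(m);k=1+st[1:,4].argmax();print('sleeve',c[k],st[k])
for t in (0,.03,.06,.1):
    f=t+.1587;print(t,px('w9',dk(s,(55-126.6*np.cos(f),32,55+126.6*np.sin(f)+5))))
for x in (-120,-122,-124):print(x,px('w9',dk(s,(x,-50,118))))
print(manip.get_obs()['tool_pos'])
E
```

```text
sleeve [388.9562982  139.58354756] [381 111  17  59 778]
0 [392.66535277 137.42777375]
0.03 [394.56471522 137.45592099]
0.06 [396.66636915 137.48481662]
0.1 [399.7942186  137.52450515]
-120 [326.10880798 257.57262186]
-122 [323.3212355  257.57063208]
-124 [320.53367197 257.56864231]
[ 0.37000218 -0.32130906  0.18841346]
```

View pics/w9.png

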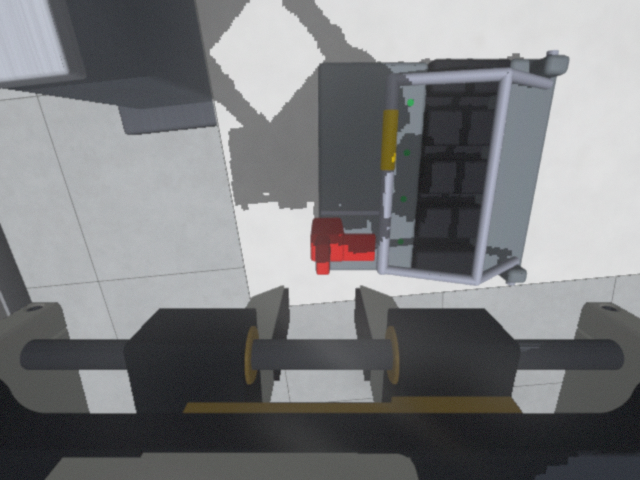

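The bar is shut (sleeve px 389, matching 0 rad) and the fin is under the tool at (322,255). Gripping and pushing it home.

Emit:
jog_arm:
  dp:
    - [0,0,-45]
    - [0,0,-80]
    - [0,0,-90]
    - [0,0,-90]
    - [0,0,-90]
    - [0,0,-90]
    - [0,0,-90]
    - [0,0,-90]
    - [6,-0.6,-90]
    - [12,-1.2,-90]
    - [17,-1.7,-90]
    - [21,-2.1,-90]
    - [22,-2.2,-90]
    - [22,-2.2,-90]
    - [22,-2.2,-90]
  yaw: [0,0,0,0,0,0,0,0,0,0,0,0,0,0,0]
  jaw: [34,34,34,34,4,4,4,4,4,4,4,4,4,4,4]
  newtons: 20

```text
clock: 37.9
tool_pos: [0.3898, -0.3243, 0.0994]
orientation: [-2.328, -2.105, 0.004]
ft_force: [-10.7, 0.5, 12.0]
opening: 0.111
grasp_force: 20.0
```

It is against the stop (-10.7 N). Releasing, backing off and checking.

Emit:
jog_arm:
  dp:
    - [-1,0,0]
    - [-1,0,0]
    - [-1,0,0]
    - [-1,0,0]
    - [-1,0,45]
    - [-1,0,90]
    - [-1,0,140]
    - [0,50,150]
    - [0,100,150]
    - [0,150,150]
    - [0,200,150]
    - [0,250,150]
    - [0,300,150]
    - [0,300,150]
    - [0,300,150]
  yaw: [0,0,0,0,0,0,0,0,0,0,0,0,0,0,0]
  jaw: [10,34,34,34,34,34,34,34,34,34,34,34,34,34,34]

```text
clock: 39.78
tool_pos: [0.3919, -0.0245, 0.2487]
orientation: [2.329, 2.107, -0.0]
ft_force: [-0.5, -0.5, 0.7]
opening: 0.371
grasp_force: 0.0
```

```bash
python3 - <<'E'
from h import *
snap('top','top9');snap('scene','s9');tray('top9')
for f in ('top0','top9'):
    hsv=cv2.cvtColor(cv2.imread(f'pics/{f}.png'),cv2.COLOR_BGR2HSV)
    m=cv2.inRange(hsv,(0,150,60),(6,255,255))|cv2.inRange(hsv,(174,150,60),(180,255,255));m[:280]=0
    n,l,st,c=cv2.connectedComponentsWithStats(m);k=1+st[1:,4].argmax();print(f,'red',c[k],st[k])
    m=cv2.inRange(hsv,(20,150,60),(35,255,255));m[:280]=0;n,l,st,c=cv2.connectedComponentsWithStats(m);k=1+st[1:,4].argmax();print('sleeve',c[k],st[k])
i=cv2.imread('pics/top9.png');j=cv2.imread('pics/s9.png')
a=cv2.resize(i[130:330,220:490],(540,400),interpolation=cv2.INTER_CUBIC)
b=cv2.resize(j[200:400,275:405],(260,400),interpolation=cv2.INTER_CUBIC)
cv2.imwrite('pics/c9.png',np.hstack([a,b]))
o=manip.get_obs();print(o['clock'],o['tool_pos'],o['ft_force'])
E
```

```text
tray [0.6613 0.0477] [0.199 0.17 ] 88.88101196289062
top0 red [454.85984848 302.41287879] [448 290  15  25 264]
sleeve [414.53271028 289.3364486 ] [404 286  22   7 107]
top9 red [454.93155894 301.39543726] [448 289  15  26 263]
sleeve [414.81904762 289.32380952] [405 286  21   7 105]
39.875 [ 0.39192824 -0.0251911   0.24862469] [0.20542142 0.17905009 0.33230589]
```

View pics/c9.png

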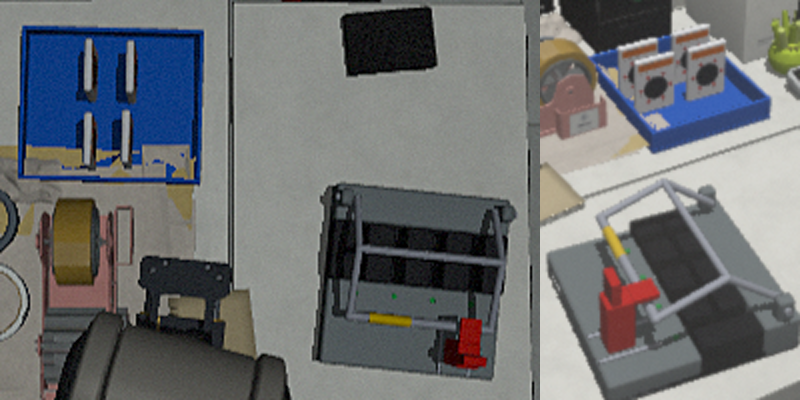

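The tab is home, the bar is down (both match their starting pixels within 1 px), and all four pagers are in the tray. Handing in.

```bash
python3 -c "
from bench import manip
print(manip.finish_job())"
```

```text
the job is handed in; nothing more can be done
None
```

I handed the job in: all four pagers are standing in the blue tray, the keeper bar is down, and the safety tab is pushed home; the final pictures show this, but the hand-in returned no verdict.

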